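# Load a fuse base in its assembly fixture, unclamp it and draw it out

### The arm

A 7-joint arm with a two-finger parallel gripper is mounted at the origin on a cart in front of the work surface, level with it; the furniture and walls round the work are solid. World frame = base frame: x ahead of the robot, y to its left, z up, the work surface at z = 0. Lengths are in mm, angles in rad, forces in N, time in s.
With the tool pointing down it reaches from about 400 to 900 mm from the base axis. Payload 5.6 kg.
Tool frame: the origin (TCP) lies midway between the tips of the shut fingers; the grasp point (between the pads) lies 19 mm behind it; z points along the fingers, y is the line along which they close (so a half turn about z gives the same grasp; the last joint's range is limited). The gripper opens to 92 mm and grips with 3 to 60 N. Pads are 20 mm wide; open, the fingers measure 128 mm over their backs; the gripper's body (75 mm by 189 mm) begins 69 mm behind the grasp point.
Start: joints at [-1.206, 0.468, -0.012, 1.603, 0.006, 1.071, -0.056], TCP at [257.824, 596.687, 214.592] pointing down, gripper open.
Joint ranges: [-2.53, 2.53], [-0.31, 2.02], [-1.57, 1.55], [0.28, 2.44], [-1.29, 4.43], [0.15, 1.84], [-2.92, 2.92]. Speed limits (rad/s): [2.57, 2.57, 3.14, 3.14, 3.14, 3.14, 3.14].

### API

Orientations are given as a rotation vector (axis times angle).
In Python, from cell import robot, grip, kin, viewer gives the robot as it stands. Calls block until the motion is done:
- robot.movep(position, orientation): joint-space move of the TCP to a pose.
- robot.servo_line(position, feed=150, rotation=None): straight line of the TCP; rotation=None keeps the orientation; feed is the mean speed in mm/s.
- robot.goto_joints(angles): joint-space move.
- grip(opening, newtons=None): opening from 0.0 (shut) to 1.0 (fully open); newtons is the grip in N (None keeps the last); returns when the fingers have stopped.
- robot.hold(seconds).
- kin.ik(position, orientation): joint angles nearest the present ones, or None.
- robot.observe(): the state.
- viewer.read_camera(name): name is "scene" or "side" or "wrist"; returns the picture (480x640x3 uint8, red, green, blue); there is no depth.
- viewer.camera_info(name): a dict with "camera_matrix" (3x3 intrinsics, pixels), "R" (3x3) and "t" (3): a world point X has camera coordinates R X + t. Camera axes: x right, y down, z forward; pixel columns grow to the right and rows downward; lengths in mm; the calibration is good to about 2 mm. A picture is of the moment at which its call begins: read the wrist's pose just before it. camera_info takes no time and is no camera call; for the wrist camera it gives the pose at the moment of the call.
A pose or a line that the arm cannot do raises robot.IKError and nothing moves.
- robot.job_done(): hands the job in; it is judged then, once.
Trained networks look in the newest picture that a camera, given by its name, has taken for a name from the list of things; names that differ only in an ending like _2 or _b are one class to them, and where a whole thing is asked for, a point or a joint stands for the part that bears it (a point fixed in the world has none). Each returns a list of dicts, best first, with "confidence" (0 to 1); they miss things now and then, are a little off and sometimes report something else, mostly with a low value. They report only what shows in the picture. A call takes as long as a camera call.
- viewer.silhouettes(name, camera): "mask" (480x640 bool, what is visible of it).
- viewer.pinpoint(name, camera): "at" ([x, y, z] in mm, in the coordinates of the camera as it stood for that picture, good to about 4 mm: a listed point, or the origin of a listed thing).
The state is a dict: "t": time; "joints": joint angles; "joint_velocities": joint speeds; "joint_torque": joint torques, N m; "tcp_pos": TCP position; "tcp_rot": TCP orientation; "contact_force": force on the tool from outside, world axes, zero at the start; "wrist_torque": the same for the moment, N m; "grip_width": opening from 0.0 (shut) to 1.0 (fully open); "grip_force": force on a finger pad.
Only numpy, scipy, OpenCV 4.12 (cv2) and the standard library are available. Lean on these libraries where they do the work, as an engineer would, in place of code of your own. Each camera call takes 0.05 s, during which the arm holds its last target. There are 200 camera calls.

### The job

Snap every loose cartridge fuse on the bench sideways into a pair of spring clips of the fuse base (one fuse to a way, any way, pressed fully home) while the base is still clamped in the fixture. Then turn the lock collar to free the hold-down bar, swing the bar up until it stands nearly upright, and slide the loaded base out from under it along the bench, without lifting it, until it is wholly clear of the fixture's guide rails. Finally swing the bar back down and turn the collar back across it to its locked mark, and leave the other tools where they lie.

Things in the scene. Friction and masses are not known exactly. Their poses are not given: they have to be found in the camera images.
- fixture: assembly fixture on the bench, an open aluminium frame without floor: two guide rails 16 mm high along its y, at x = -73 to -63.5 and 63.5 to 73 mm, from y = 85 (joined there by an end stop) to y = -132 mm (only 10 mm high below y = -94). Open at its -y end. Origin on the bench under the middle of the nest, z up
- nest (a point): the same point and axes as fixture
- bar (a joint): steel hold-down bar, 12 mm thick, hinged at the rear of the fixture, lying across the base at fixture y = -110 mm: 0 = down, grows as its front end swings up, stop at 1.5 rad. Stiff hinge: stays where left, needs 2 to 6 N at the handle. Can rise only while the collar's wings lie along the bar
- bar_hinge (a point): point on the bar's hinge axis (along fixture y), fixture (83, -110, 19) mm; axes as the fixture
- bar_handle (a point): middle of the bar's round bail handle at its front end: 15 mm diameter, 56 mm long along fixture y, free all round. With the bar down it is at fixture (-156, -110, 30) mm; it moves on an arc of 239 mm radius about bar_hinge
- collar (a joint): captive lock collar on a fixed post that comes up through a slot (62 x 24 mm) in the bar's front end: 0 = locked (wings across the bar, at the marks engraved either side of the slot), 1.571 = free (wings along the bar; the slot passes over them), stops at both. Grows counter-clockwise from above; stays where left; about 0.1 N m
- collar_wings (a point): on the collar's upright turning axis, 40 mm above the bench, fixture (-84, -110) mm: middle of the grip wings, a bar 14 mm thick, 46 mm long, 27 to 52 mm above the bench (the hold-down bar's top is at 25 mm). Its y axis runs along the wings
- fuse_base: loose black fuse base, 0.6 kg, x -62 to 62, y -168 to 72, plate 12 mm thick, in the fixture with 1.5 mm play at the rails. Origin on its underside below the middle way. Three ways at y = -48, 0, 48 mm with ribs 19 mm high between them; a rib 27 mm high at y = -94 to -88 stands behind the bar and stops it sliding out (to fixture -y) while the bar is down. Clear of the rails once slid 204 mm
- pull_lug (a point): point in the base's upright pull lug at the front corner of its -y end, base (-40, -161, 40) mm: a plate 10 mm thick (along y), 44 mm wide (along x), standing up to 50 mm above the bench
- way_1 (a point): centre of a fuse seated in the first (nearest the bar) way, 33 mm above the base's underside (22 mm copper blocks carry the fuse). x along the fuse, y across. Two sprung clips grip the caps: 12 mm wide, at x = -36 and +36 mm, 60 mm of fuse free between; mouths open upward, tips 25 mm apart, 18 mm above this point. A level fuse pushed straight down (10 to 25 N) snaps in
- way_2 (a point): centre of a fuse seated in the middle way, 33 mm above the base's underside (22 mm copper blocks carry the fuse). x along the fuse, y across. Two sprung clips grip the caps: 12 mm wide, at x = -36 and +36 mm, 60 mm of fuse free between; mouths open upward, tips 25 mm apart, 18 mm above this point. A level fuse pushed straight down (10 to 25 N) snaps in
- way_3 (a point): centre of a fuse seated in the last (farthest from the bar) way, 33 mm above the base's underside (22 mm copper blocks carry the fuse). x along the fuse, y across. Two sprung clips grip the caps: 12 mm wide, at x = -36 and +36 mm, 60 mm of fuse free between; mouths open upward, tips 25 mm apart, 18 mm above this point. A level fuse pushed straight down (10 to 25 N) snaps in
- fuse_a: cartridge fuse, a plain cylinder 22 mm in diameter and 100 mm long, white ceramic with a 25 mm steel cap on each end, 0.1 kg, lying on the bench (may be absent). Origin at its centre (11 mm above the bench), x along its length
- fuse_b: cartridge fuse, a plain cylinder 22 mm in diameter and 100 mm long, white ceramic with a 25 mm steel cap on each end, 0.1 kg, lying on the bench (may be absent). Origin at its centre (11 mm above the bench), x along its length
- fuse_c: cartridge fuse, a plain cylinder 22 mm in diameter and 100 mm long, white ceramic with a 25 mm steel cap on each end, 0.1 kg, lying on the bench (may be absent). Origin at its centre (11 mm above the bench), x along its length
- spanner: bystander: steel spanner 196 mm long, lying flat
- abrasive_block: bystander: brown sanding block 56 x 92 x 34 mm
- pliers: bystander: blue pliers 166 mm long
- masking_tape: bystander: roll of masking tape, 104 mm across, 25 mm high
- screwdriver: bystander: black-handled screwdriver 228 mm long

How it is judged:
By the outcome, as a careful person would: the job done as asked, in the order asked, and still so for the second after the job is handed in, with the robot touching nothing.
Of fuse_a, fuse_b, fuse_c only 2 to 3 are there at a start; the rules pass over those that are not, and their reading is None.
At some moment in a run one of fuse_a, fuse_b, fuse_c may be knocked a few centimetres aside while the robot is not near it.
Once in a run the grip may slacken for a moment while it holds something.
It also fails if it takes over 208 s, if anything falls off the work surface, if the arm or the gripper's body presses on something with over 40 N, if the wrist force passes 120 N, or if a joint passes its speed limit or range.

## Working session

There is one attempt and no reset: what is moved stays moved. The work goes in short steps, each a Python script; the robot and the scene stay as the last script left them, time stands still between calls to the robot, and variables do not carry over. Pictures are saved under pics/ and viewed, at most 14 in all, crops included, and the job is handed in when it is done.

```bash
ls; mkdir -p pics; cat > h.py <<'E'
import numpy as np, cv2
from cell import robot, grip, kin, viewer
from scipy.spatial.transform import Rotation as R
def save(cam,name):
    im=viewer.read_camera(cam); cv2.imwrite('pics/'+name,im[:,:,::-1]); return im
def pin(name,cam,info):
    out=[]
    for d in viewer.pinpoint(name,cam):
        out.append((round(d['confidence'],2),np.round(np.array(info['R']).T@(np.array(d['at'])-np.array(info['t'])),1)))
    return out
def proj(P,info):
    c=np.array(info['R'])@np.array(P,float)+np.array(info['t']); p=np.array(info['camera_matrix'])@c; return p[:2]/p[2]
E
python3 - <<'E'
from h import *
o=robot.observe(); print({k:np.round(o[k],3) for k in o})
for cam in ['scene','side']:
    info=viewer.camera_info(cam); print(cam,np.round(info['t'],0),np.round(-np.array(info['R']).T@np.array(info['t'])))
    save(cam,cam+'0.png')
    for n in ['fixture','bar_handle','bar_hinge','collar_wings','fuse_base','pull_lug','way_1','way_2','way_3','fuse_a','spanner','abrasive_block','pliers','masking_tape','screwdriver']:
        print(n,[(c,p.tolist()) for c,p in pin(n,cam,info) if c>.2])
E
```

```text
pics
{'t': np.float64(0.0), 'joints': array([-1.206,  0.468, -0.012,  1.604,  0.006,  1.071, -0.056]), 'joint_velocities': array([ 0.   ,  0.001,  0.001,  0.   ,  0.   , -0.001, -0.   ]), 'joint_torque': array([-1.0000e-03, -5.2057e+01, -1.2000e-02, -2.4375e+01, -5.6000e-02,
        1.7000e-02,  0.0000e+00]), 'tcp_pos': array([257.622, 596.139, 213.654]), 'tcp_rot': array([-6.360e-01, -3.076e+00,  3.000e-03]), 'contact_force': array([ 0.332,  0.646, -0.855]), 'wrist_torque': array([-0.021,  0.051,  0.031]), 'grip_force': np.float64(0.0), 'grip_width': np.float64(1.001)}
scene [ 480.  208. 1439.] [ 150.  890. 1237.]
fixture []
bar_handle [(0.97, [456.0, -29.5, 36.4]), (0.71, [431.6, 223.0, 13.5])]
bar_hinge [(0.58, [698.5, -10.9, 22.0])]
collar_wings [(0.43, [529.8, -19.7, 37.7])]
fuse_base [(0.6, [604.6, 95.3, 1.8])]
pull_lug [(0.75, [577.5, -67.1, 36.6])]
way_1 [(0.91, [608.5, 94.7, 37.2]), (0.87, [600.9, 142.4, 34.7]), (0.71, [609.5, 48.4, 29.9]), (0.68, [626.5, 393.5, 3.9])]
way_2 [(0.91, [608.5, 94.7, 37.2]), (0.87, [600.9, 142.4, 34.7]), (0.71, [609.5, 48.4, 29.9]), (0.68, [626.
[... 652 characters left out ...]
 []
fuse_base [(0.68, [604.1, 92.8, 2.6]), (0.61, [602.7, 141.3, 35.0])]
pull_lug [(0.97, [577.8, -68.6, 40.7])]
way_1 [(0.91, [600.3, 139.5, 39.2]), (0.9, [603.2, 97.7, 35.7]), (0.74, [611.0, 46.7, 34.4])]
way_2 [(0.91, [600.3, 139.5, 39.2]), (0.9, [603.2, 97.7, 35.7]), (0.74, [611.0, 46.7, 34.4])]
way_3 [(0.91, [600.3, 139.5, 39.2]), (0.9, [603.2, 97.7, 35.7]), (0.74, [611.0, 46.7, 34.4])]
fuse_a [(0.58, [449.4, -245.1, 12.1]), (0.56, [602.2, 96.3, 40.7]), (0.53, [432.2, 223.4, 13.0])]
spanner [(0.65, [373.7, 47.3, 1.9]), (0.24, [355.4, -74.5, 3.3])]
abrasive_block [(0.77, [352.3, -73.9, -0.0])]
pliers [(0.69, [528.6, -17.5, 40.7])]
masking_tape []
screwdriver [(0.77, [621.1, 394.6, 1.4])]
```

View pics/scene0.png

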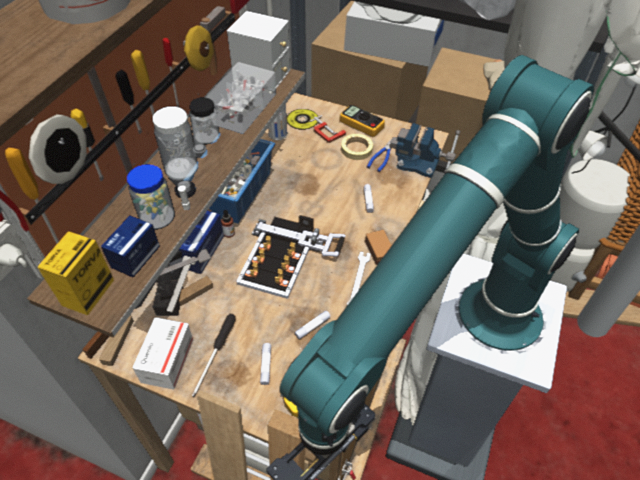

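View pics/side0.png

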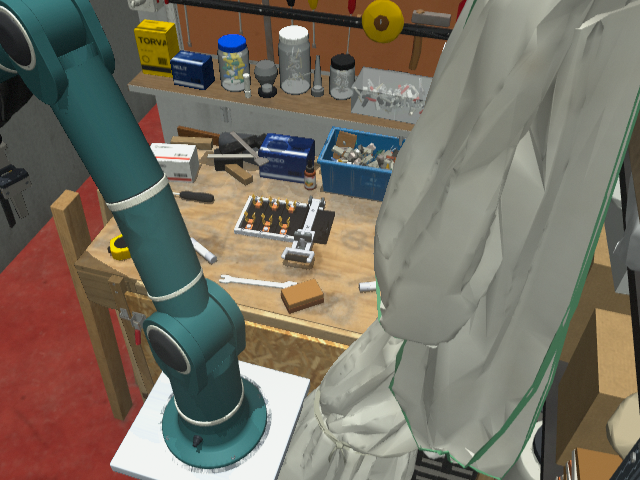

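The scene picture shows three fuses, at about (368,197), (313,325) and (266,362) px. The base is clamped at about (275,262), with the bar, collar and handle at about (300–335,240). The networks agree with these positions. Next I'll take closer wrist views.

```bash
cat >> h.py <<'E'
def down(a): return (R.from_euler('z',a)*R.from_euler('x',np.pi)).as_rotvec()
def look(names,cam='wrist',name=None,thr=.3):
    info=viewer.camera_info(cam); im=viewer.read_camera(cam)
    if name: cv2.imwrite('pics/'+name,im[:,:,::-1])
    return {n:[(c,p.tolist()) for c,p in pin(n,cam,info) if c>thr] for n in names},info,im
E
python3 - <<'E'
from h import *
N=['fixture','bar_handle','bar_hinge','collar_wings','fuse_base','pull_lug','way_1','fuse_a']
for k,(p,a) in enumerate([((500,290,350),1.57+.09),((560,110,350),1.57+.09),((560,30,350),1.57+.09)]):
    j=kin.ik(p,down(a)); print(k, None if j is None else np.round(j,2))
    robot.movep(p,down(a)); robot.hold(.3)
    r,info,im=look(N if k else ['fuse_a'],name=f'w{k}.png')
    C=-np.array(info['R']).T@np.array(info['t']); print('t',robot.observe()['t'],'cam',C.round(),np.array(info['R']).round(2).tolist())
    for n in r: print(n,r[n])
E
```

```text
0 [-0.86  0.24  0.34  1.63 -0.08  1.29 -0.42]
t 3.525 cam [493. 373. 520.] [[1.0, 0.09, -0.0], [0.09, -0.95, 0.29], [0.03, -0.29, -0.96]]
fuse_a [(0.82, [496.2, 367.3, 6.4]), (0.56, [431.0, 226.8, 10.3])]
1 [-0.62  0.23  0.45  1.66 -0.1   1.28 -0.07]
t 5.0583 cam [553. 194. 520.] [[1.0, 0.09, -0.0], [0.09, -0.95, 0.29], [0.03, -0.29, -0.96]]
fixture [(0.62, [602.3, 95.0, 27.5]), (0.53, [530.3, -18.3, 39.0])]
bar_handle [(0.7, [455.7, -21.5, 31.5]), (0.59, [436.1, 226.9, 9.2])]
bar_hinge [(0.84, [699.4, -3.1, 23.1]), (0.64, [602.3, 142.2, 38.8])]
collar_wings [(0.8, [528.5, -18.1, 39.2])]
fuse_base [(0.62, [606.6, 95.1, 0.5]), (0.6, [456.0, -23.0, 30.2]), (0.32, [449.1, -240.8, 10.9])]
pull_lug [(0.75, [577.9, -68.3, 34.7])]
way_1 [(0.95, [603.0, 92.3, 32.9]), (0.83, [610.5, 46.1, 33.0]), (0.78, [601.5, 145.4, 35.0])]
fuse_a [(0.7, [433.1, 225.4, 9.0]), (0.58, [447.6, -244.1, 11.8])]
2 [-0.52  0.21  0.49  1.68 -0.1   1.28  0.08]
t 6.225 cam [553. 114. 520.] [[1.0, 0.09, -0.0], [0.09, -0.95, 0.29], [0.03, -0.29, -0.96]]
fixture []
bar_handle [(0.91, [456.7, -22.1, 29.8])]
bar_hinge [(0.88, [697.5, -2.1, 21.8])]
collar_wings [(0.81, [531.9, -18.5, 37.6])]
fuse_base [(0.56, [603.7, 94.7, -0.6])]
pull_lug [(0.65, [577.4, -65.8, 35.1])]
way_1 [(0.95, [611.4, 47.7, 31.9]), (0.85, [601.9, 96.8, 30.0]), (0.77, [603.2, 141.4, 37.8])]
fuse_a [(0.78, [432.7, 226.0, 8.9]), (0.64, [446.2, -245.1, 11.0])]
```

View pics/w1.png

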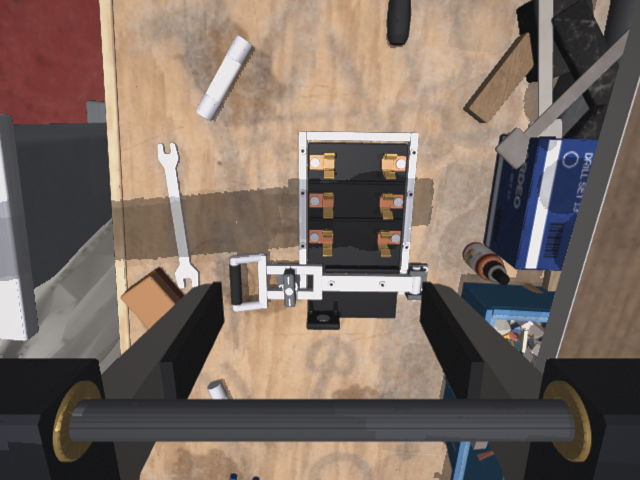

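View pics/w0.png

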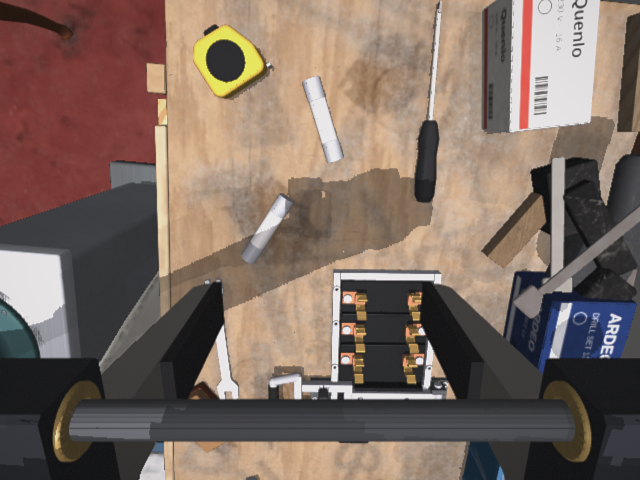

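Wrist view w1 shows the base with its three ways of copper clips at rows ~163, 202 and 240 px. The bar lies at row ~283, the collar at (289,287) and the handle at (237,285). The fuses are at (224,78) in w1 and at (322,120) and (267,228) in w0. I'll fit the fixture pose and check it with an overlay.

```bash
cat >> h.py <<'E'
def fuseaxis(info,im_cam='wrist',z=11):
    """fuse centre+direction from silhouettes, back-projected to plane z"""
    out=[]
    K=np.array(info['camera_matrix']);Rm=np.array(info['R']);C=-Rm.T@np.array(info['t'])
    for d in viewer.silhouettes('fuse_a',im_cam):
        v,u=np.nonzero(d['mask'])
        if d['confidence']<.3 or len(u)<50: continue
        r=(np.linalg.inv(K)@np.c_[u,v,np.ones(len(u))].T).T@Rm
        P=(C+r*((z-C[2])/r[:,2])[:,None])[:,:2].astype(np.float32)
        (c,s,_)=cv2.minAreaRect(P); _,_,V=np.linalg.svd(P-P.mean(0),full_matrices=False)
        out.append((round(d['confidence'],2),np.round(c,1).tolist(),round(float(np.arctan2(V[0][1],V[0][0])),3),np.round(sorted(s),1).tolist()))
    return out
E
python3 - <<'E'
from h import *
from scipy.optimize import least_squares
obs={(-156,-110):[(456,-29.5),(457.5,-26.7),(455.7,-21.5),(456.7,-22.1)],(83,-110):[(698.5,-10.9),(701.1,-6.6),(699.4,-3.1),(697.5,-2.1)],
(-84,-110):[(529.8,-19.7),(528.5,-18.1),(531.9,-18.5)],
(-40,-161):[(577.5,-67.1),(577.8,-68.6),(577.9,-68.3),(577.4,-65.8)],
(0,-48):[(609.5,48.4),(611,46.7),(610.5,46.1),(611.4,47.7)],(0,0):[(608.5,94.7),(603.2,97.7),(603,92.3),(601.9,96.8)],(0,48):[(600.9,142.4),(600.3,139.5),(601.5,145.4),(603.2,141.4)]}
def f(p):
    c,s=np.cos(p[2]),np.sin(p[2]); e=[]
    for k,v in obs.items():
        dy=p[3] if k[0] in(0,-40) else 0
        q=np.array([p[0]+c*k[0]-s*(k[1]+dy),p[1]+s*k[0]+c*(k[1]+dy)]); e+=[(q-np.array(m)) for m in v]
    return np.concatenate(e)
s=least_squares(f,[603,95,.09,0],loss='soft_l1',f_scale=2); print(s.x.round(3), np.abs(f(s.x)).mean())
x,y,a,dy=s.x
# overlay on fresh w3 view
robot.movep((600,50,400),down(1.57+.09)); robot.hold(.3)
info=viewer.camera_info('wrist'); im=viewer.read_camera('wrist')[:,:,::-1].copy()
print(fuseaxis(info))
M=lambda P:(x+np.cos(a)*P[0]-np.sin(a)*P[1],y+np.sin(a)*P[0]+np.cos(a)*P[1],P[2])
def line(P,Q,col): cv2.line(im,*[tuple(int(round(v)) for v in proj(M(p),info)) for p in (P,Q)],col,1)
for X in(-73,-63.5,63.5,73): line((X,85,16),(X,-94,16),(0,0,255))
line((-73,85,16),(73,85,16),(0,0,255))
for Y in(-48,0,48): line((-50,Y+dy,22),(50,Y+dy,22),(0,255,0))
for X in(-62,62): line((X,72+dy,12),(X,-168+dy,12),(255,0,255))
line((-62,-168+dy,12),(62,-168+dy,12),(255,0,255));line((-62,72+dy,12),(62,72+dy,12),(255,0,255));
line((-62,-88+dy,27),(62,-88+dy,27),(255,255,0));line((-62,-94+dy,27),(62,-94+dy,27),(255,255,0))
line((-156,-138,30),(-156,-82,30),(255,0,0));line((-84,-133,52),(-84,-87,52),(255,0,0))
cv2.imwrite('pics/ov.png',cv2.resize(im[60:360,200:500],(800,600) if 0 else (600,600),interpolation=cv2.INTER_CUBIC))
E
```

```text
[ 6.05158e+02  9.75650e+01  7.80000e-02 -2.27600e+00] 1.7318078465616447
[(0.89, [457.1, -265.0], -1.232, [24.0, 65.8]), (0.85, [430.7, 222.7], -2.089, [23.3, 94.6])]
```

View pics/ov.png

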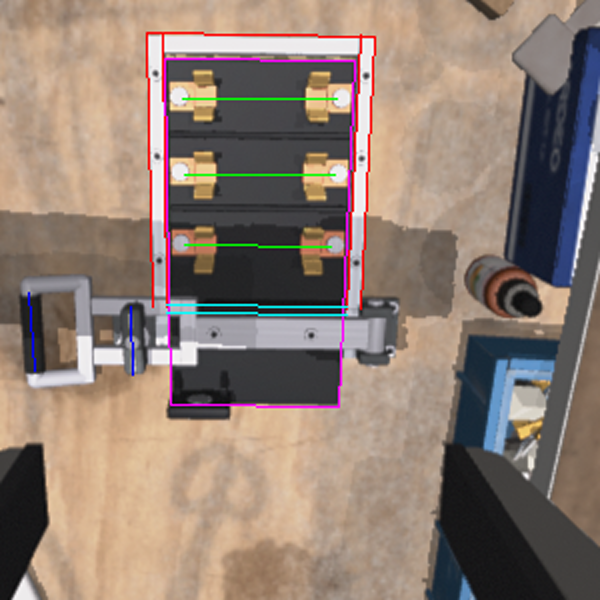

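The overlay fits to within about 1 mm: rails, base edge, ways and wings all line up. Starting with the first fuse, looking again just before the grasp.

```bash
cat >> h.py <<'E'
O=np.array([605.2,97.6]); YAW=.078; DY=-1.8
def F(x,y): 
    c,s=np.cos(YAW),np.sin(YAW); return np.array([O[0]+c*x-s*y,O[1]+s*x+c*y])
def st(): 
    o=robot.observe(); return 't %.1f tcp %s F %s w %.3f gf %.1f'%(o['t'],np.round(o['tcp_pos'],1),np.round(o['contact_force'],1),o['grip_width'],o['grip_force'])
def find(c,la,back=70,z=250):
    p=np.array(c)-back*np.array([np.cos(la),np.sin(la)])
    robot.movep((*p,z),down(la)); robot.hold(.3)
    info=viewer.camera_info('wrist'); viewer.read_camera('wrist')
    fs=[f for f in fuseaxis(info) if 85<f[3][1]<115 and f[3][0]<32 and np.hypot(*(np.array(f[1])-c))<90]
    print('found',fs); return min(fs,key=lambda f:np.hypot(*(np.array(f[1])-c)))
def pick(c,ang,ref):
    a=ang
    while a-ref>np.pi/2: a-=np.pi
    while a-ref<-np.pi/2: a+=np.pi
    grip(.6); robot.movep((*c,90),down(a)); robot.servo_line((*c,3),120); print(st())
    grip(0,60); print('grip',st()); robot.servo_line((*c,130),200); print('up',st())
    return a
E
cat > p.py <<'E'
import sys
from h import *
x,y,la,ref=map(float,sys.argv[1:])
f=find(np.array([x,y]),la); a=pick(f[1],f[2],ref); print('a',a,np.round(robot.observe()['joints'],2))
E
python3 p.py 432 225 1.05 0.9
```

```text
found [(0.71, [433.0, 226.7], -2.067, [21.4, 100.6])]
t 10.8 tcp [433.6 227.    3.8] F [ 0.1  0.3 -0.5] w 0.601 gf 0.0
grip t 11.4 tcp [433.1 226.8   3.2] F [-0.1  0.2  2.6] w 0.225 gf 60.0
up t 12.2 tcp [432.2 226.4 129.2] F [-0.8  0.1 -1.4] w 0.225 gf 60.0
a 1.074592653589793 [-0.91  0.33  0.42  2.09 -0.19  0.77 -0.86]
```

```bash
cat > place.py <<'E'
import sys
from h import *
n=int(sys.argv[1]); a=YAW+(np.pi if len(sys.argv)>2 else 0)
p=F(0,48*(n-2)+DY)
robot.movep((*p,130),down(a)); robot.servo_line((*p,62),100); print(st())
robot.hold(.2); print(st())
for z in (50,42,36,31,27,24): robot.servo_line((*p,z),50); print(st())
robot.hold(.2);print(st())
grip(.35,60); print('open',st()); robot.servo_line((*p,110),150)
grip(0,60); robot.servo_line((*p,55),120)
for z in (49,46,44,42.5):
    robot.servo_line((*p,z),40); print(st())
    if robot.observe()['contact_force'][2]>30: break
robot.servo_line((*p,130),200); grip(.6)
E
python3 place.py 3
```

```text
t 13.8 tcp [602.1 143.6  62.4] F [-0.  -0.5 -0.5] w 0.221 gf 60.0
t 14.0 tcp [602.1 143.8  62.7] F [ 0.3  0.1 -0.8] w 0.227 gf 60.0
t 14.4 tcp [601.2 143.5  49.4] F [ 0.1 -0.4 -0.3] w 0.221 gf 60.0
t 14.7 tcp [602.4 143.6  42.1] F [2.1 0.9 0.2] w 0.227 gf 60.0
t 15.0 tcp [603.3 143.7  37.1] F [2.6 0.1 4.2] w 0.221 gf 60.0
t 15.2 tcp [603.  143.7  31.6] F [ 4.6 -0.   2.6] w 0.225 gf 60.0
t 15.5 tcp [600.6 143.6  25.7] F [ 3.2  0.3 -5.9] w 0.224 gf 60.0
t 15.7 tcp [600.8 143.6  25. ] F [-2.4 -0.7 10. ] w 0.220 gf 60.0
t 15.9 tcp [600.7 143.6  25. ] F [-2.7 -0.8  9.1] w 0.226 gf 60.0
open t 16.3 tcp [601.  143.7  23.6] F [ 0.9 -0.3  0.6] w 0.350 gf 0.0
t 18.5 tcp [601.6 143.7  49.2] F [-0.2 -0.2  0.3] w 0.002 gf 0.0
t 18.8 tcp [601.5 143.7  45.9] F [-0.2  0.2  0.3] w 0.003 gf 0.0
t 19.0 tcp [602.  143.7  44.3] F [ 0.7 -0.   2.6] w 0.005 gf 1.1
t 19.3 tcp [602.1 143.7  44.1] F [-3.3 -0.6 12.6] w 0.008 gf 6.2
```

```bash
python3 p.py 496 365 1.7 1.7 && python3 place.py 2 pi
```

```text
found [(0.98, [494.2, 370.0], -1.17, [23.8, 102.9])]
t 24.0 tcp [494.9 370.3   3.8] F [ 0.  -0.1  0.2] w 0.600 gf 0.0
grip t 24.9 tcp [494.2 370.    2.9] F [-0.1  0.3  0.5] w 0.008 gf 0.0
up t 25.7 tcp [493.4 369.5 129. ] F [-0.8 -0.4  0. ] w 0.009 gf 0.0
a 1.9715926535897932 [-0.88  0.51  0.24  1.77 -0.15  0.88 -0.17]
t 27.9 tcp [605.8  95.9  62.4] F [ 1.3  0.4 -0.6] w 0.007 gf 0.0
t 28.1 tcp [605.9  95.9  62.8] F [0.  0.7 0.9] w 0.005 gf 0.0
t 28.5 tcp [604.9  95.7  49.4] F [ 1.4  0.2 -0.3] w 0.003 gf 0.0
t 28.8 tcp [605.   95.8  41.5] F [ 0.2  0.1 -0.2] w 0.001 gf 0.0
t 29.1 tcp [605.1  95.7  35.6] F [-0.3  0.2  0.5] w 0.001 gf 0.0
t 29.4 tcp [605.1  95.8  30.6] F [-1.   0.1  0.5] w 0.004 gf 0.0
t 29.6 tcp [605.1  95.7  26.7] F [-0.3  0.   1.1] w 0.003 gf 0.0
t 29.9 tcp [605.2  95.7  23.8] F [ 0.4  0.1 -0.3] w 0.005 gf 0.0
t 30.1 tcp [605.4  95.8  24.1] F [ 0.1 -0.1 -0.6] w 0.004 gf 0.0
open t 30.7 tcp [605.4  95.8  24. ] F [-0.1 -0.6  0.3] w 0.347 gf 0.0
t 32.9 tcp [605.4  95.8  49.2] F [ 1.3 -0.8  0.2] w 0.002 gf 0.0
t 33.2 tcp [605.2  95.8  45.9] F [0.3 0.7 0.6] w 0.003 gf 0.0
t 33.4 tcp [605.2  95.8  43.8] F [ 1.1  0.1 -0.3] w 0.005 gf 0.0
t 33.7 tcp [605.3  95.8  42.4] F [-0.1 -0.5 -0.4] w 0.006 gf 0.0
```

The grip closed on nothing, so the fuse was probably knocked aside between the look and the grasp. I'll look again, and add a check that the grip holds something.

```bash
cat >> p.py <<'E'
sys.exit(0 if robot.observe()['grip_width']>.15 else 1)
E
python3 - <<'E'
from h import *
robot.movep((500,290,350),down(1.66)); robot.hold(.3)
info=viewer.camera_info('wrist'); save('wrist','w5.png'); print(fuseaxis(info), st())
E
```

```text
[(0.75, [613.1, 430.5], -1.324, [23.8, 101.9]), (0.74, [605.6, 133.8], 0.162, [24.4, 106.0])] t 37.2 tcp [500.1 289.9 349.8] F [ 0.4 -0.2 -0.2] w 0.601 gf 0.0
```

View pics/w5.png

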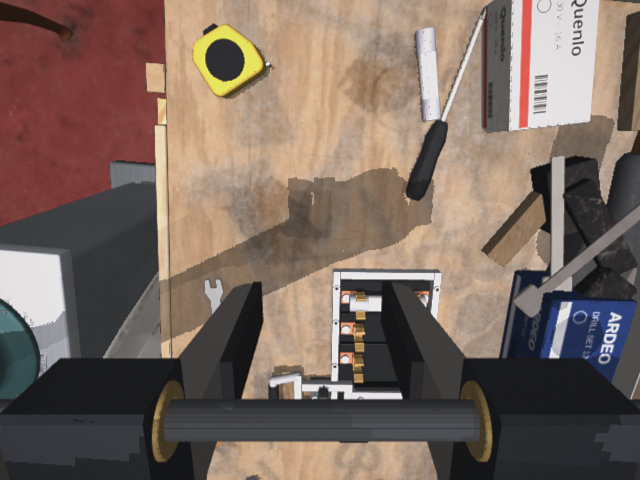

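The fuse has rolled to about (428,75) px, next to the screwdriver, whose tip has swung from col 438 to 485. The white box is just to the right. I'll look closer to check clearances before the grasp.

```bash
python3 - <<'E'
from h import *
f=find(np.array([613,430]),1.75); im=save('wrist','w6.png'); i1=viewer.camera_info('wrist'); print(st())
i0=viewer.camera_info('scene'); s=save('scene','s2.png')
a=cv2.imread('pics/scene0.png')[280:440,100:280]; b=s[280:440,100:280,::-1]
cv2.imwrite('pics/cmp.png',np.hstack([cv2.resize(x,None,fx=2.2,fy=2.2,interpolation=cv2.INTER_CUBIC) for x in(a,b)]))
for n in ['screwdriver']: print(look([n],'scene')[0], look([n],'wrist')[0])
E
```

```text
found [(0.74, [614.1, 429.5], -1.317, [21.6, 102.6])]
t 38.4 tcp [625.4 361.2 250.8] F [-0.9 -0.2 -0.1] w 0.601 gf 0.0
{'screwdriver': [(0.77, [644.1, 390.7, 4.1]), (0.53, [454.2, -28.6, 36.0]), (0.53, [574.1, -67.9, 38.8])]} {'screwdriver': [(0.59, [641.5, 396.2, -2.7])]}
```

View pics/cmp.png

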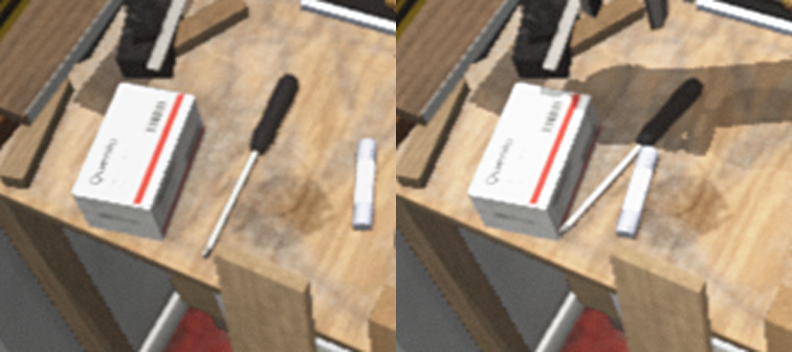

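View pics/w6.png

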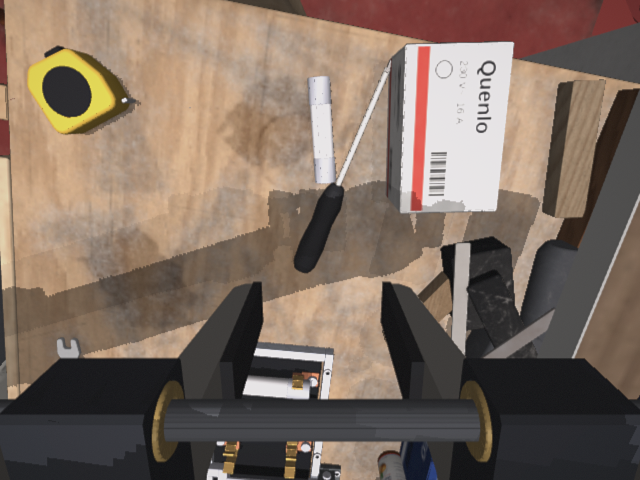

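The fuse is at (322,130) px, free on its left, with the screwdriver shaft close to its lower right. The box is about 65 mm tall, below the gripper body. I'll grasp 12 mm off centre, away from the shaft, with a narrow opening.

```bash
sed -i 's/^p=F(0,/DX=float(sys.argv[3]) if len(sys.argv)>3 else 0\np=F(DX,/' place.py; python3 - <<'E'
from h import *
a=-1.317+np.pi; g=np.array([614.1,429.5])+12*np.array([np.cos(a),np.sin(a)])
grip(.40); robot.movep((*g,110),down(a)); robot.servo_line((*g,5),100); print(st())
grip(0,60); print(st()); robot.servo_line((*g,140),150); print(st())
import sys; sys.exit(0 if robot.observe()['grip_width']>.15 else 1)
E
[ $? = 0 ] && python3 place.py 2 pi -12
```

```text
t 41.0 tcp [611.7 441.5   6. ] F [-1.   0.2  0. ] w 0.397 gf 0.0
t 41.4 tcp [611.3 441.4   5.7] F [-0.9 -0.6  3.1] w 0.224 gf 60.0
t 42.4 tcp [610.4 440.7 138.6] F [ 0.8  0.6 -1.2] w 0.225 gf 60.0
t 44.8 tcp [593.9  95.1  62.4] F [ 0.  -0.  -1.4] w 0.224 gf 60.0
t 45.0 tcp [593.9  94.9  62.8] F [-0.4 -0.4 -1. ] w 0.220 gf 60.0
t 45.4 tcp [593.   94.8  49.4] F [ 0.4 -0.1 -0.5] w 0.222 gf 60.0
t 45.7 tcp [594.7  95.1  42.6] F [1.3 0.5 3. ] w 0.220 gf 60.0
t 46.0 tcp [595.4  95.1  36.9] F [ 3.7 -0.4  3.5] w 0.223 gf 60.0
t 46.2 tcp [594.   94.7  30.5] F [ 5.9  0.7 -4.1] w 0.226 gf 60.0
t 46.5 tcp [593.7  94.6  27.6] F [ 1.7 -0.2  6.8] w 0.224 gf 60.0
t 46.7 tcp [593.8  94.7  27.4] F [-5.8 -1.6 26.2] w 0.225 gf 60.0
t 46.9 tcp [593.8  94.7  27.4] F [-5.5 -2.1 27.4] w 0.222 gf 60.0
open t 47.3 tcp [592.3  94.8  23.1] F [-0.2 -0.1  1. ] w 0.350 gf 0.0
t 49.5 tcp [593.5  94.9  49.2] F [ 0.6  0.2 -0.2] w 0.004 gf 0.0
t 49.8 tcp [593.3  94.9  45.9] F [ 0.5 -0.4 -0.2] w 0.007 gf 0.0
t 50.0 tcp [593.7  95.   44.3] F [ 0.  -0.1  2.3] w 0.002 gf 1.0
t 50.3 tcp [593.8  95.   44.1] F [-2.9 -0.3 11.8] w 0.005 gf 6.0
```

```bash
python3 p.py 447 -245 1.9 1.9 && python3 place.py 1 pi; python3 - <<'E'
from h import *
print(st())
E
```

```text
found [(0.97, [448.3, -244.1], -1.144, [21.9, 102.1])]
t 55.6 tcp [ 448.9 -244.6    3.6] F [-0.2  0.2  0.1] w 0.599 gf 0.0
grip t 56.2 tcp [ 448.4 -244.1    3.2] F [-0.3  1.   3. ] w 0.222 gf 60.0
up t 57.0 tcp [ 447.6 -243.6  129.1] F [-0.3  0.5 -0.9] w 0.225 gf 60.0
a 1.9975926535897932 [ 0.21  0.35  0.27  2.03 -0.13  0.78  0.98]
t 59.1 tcp [609.6  48.   62.4] F [-0.   0.4  0.6] w 0.225 gf 60.0
t 59.3 tcp [609.6  48.   62.8] F [ 0.1  0.3 -0. ] w 0.227 gf 60.0
t 59.7 tcp [608.6  47.9  49.4] F [ 0.7 -0.3 -0.6] w 0.227 gf 60.0
t 60.0 tcp [609.9  47.8  42.1] F [ 1.3 -0.5  0.9] w 0.224 gf 60.0
t 60.3 tcp [610.8  47.9  37.2] F [ 2.2 -0.8  4.9] w 0.224 gf 60.0
t 60.5 tcp [611.   47.9  31.8] F [ 5.7 -0.2  2.1] w 0.224 gf 60.0
t 60.8 tcp [608.2  47.7  25.6] F [ 5.1 -1.3 -6.8] w 0.219 gf 60.0
t 61.0 tcp [608.2  47.7  25. ] F [-1.4 -1.9  9.4] w 0.223 gf 60.0
t 61.2 tcp [608.2  47.7  25. ] F [-0.5 -1.2  9.7] w 0.226 gf 60.0
open t 61.6 tcp [608.3  48.1  23.5] F [-0.1 -0.3 -0.1] w 0.353 gf 0.0
t 63.8 tcp [609.2  47.9  49.2] F [ 0.5 -0.1 -0.1] w 0.005 gf 0.0
t 64.1 tcp [609.   47.9  45.9] F [ 0.7  0.  -0.3] w 0.003 gf 0.0
t 64.3 tcp [609.5  48.   44.3] F [-0.4  0.2  2.5] w 0.003 gf 1.0
t 64.6 tcp [609.6  48.   44.1] F [-3.9 -0.2 11.6] w 0.003 gf 5.8
t 66.1 tcp [609.1  48.  130.1] F [0.1 1.1 0.4] w 0.602 gf 0.0
```

All three fuses are home, with tops at 44 mm as they should be. Next I'll turn the collar free, then look closely at the bail and the finger thickness before lifting the bar.

```bash
cat > col.py <<'E'
import sys
from h import *
a0,a1=[YAW+np.pi/2+float(v) for v in sys.argv[1:3]]
p=F(-84,-110)
grip(.36); robot.movep((*p,110),down(a0)); robot.servo_line((*p,33),120); print(st())
grip(0,40); print(st())
n=10
for a in np.linspace(a0,a1,n+1)[1:]: robot.servo_line((*p,33),feed=40,rotation=down(a))
robot.hold(.2); o=robot.observe(); print(st(),'tq',np.round(o['wrist_torque'],2),np.round(o['tcp_rot'],3), down(a1).round(3))
grip(.36); robot.servo_line((*p,140),200); print(st())
E
python3 col.py 0 1.58
python3 - <<'E'
from h import *
p=F(-130,-110); a=YAW+np.pi/2
robot.movep((*(p-50*np.array([np.cos(a),np.sin(a)])),200),down(a)); robot.hold(.3)
info=viewer.camera_info('wrist'); im=save('wrist','w7.png'); print(st())
o=robot.observe(); Rt=R.from_rotvec(o['tcp_rot']).as_matrix()
for y in (-16.6,16.6,-34.6,34.6): print(y,[proj(np.array(o['tcp_pos'])+Rt@np.array([x,y,0]),info).round() for x in(10,-10)])
for q in [(-156,-110,30),(-148.5,-110,30),(-84,-110,52)]: print(q,proj((*F(*q[:2]),q[2]),info).round())
E
```

```text
t 68.6 tcp [530.5 -18.7  33.4] F [ 0.3 -0.5 -0.2] w 0.361 gf 0.0
t 68.9 tcp [529.9 -18.6  33.7] F [-1.7 -0.4  5.5] w 0.206 gf 40.0
t 72.2 tcp [528.3 -20.5  33.6] F [-6.3 -3.7 10.3] w 0.203 gf 40.0 tq [-0.85  1.53 -0.24] [ 1.330e-01 -3.135e+00  3.000e-03] [ 0.137 -3.139 -0.   ]
t 73.3 tcp [529.4 -18.7 139.3] F [ 0.1  0.2 -0.5] w 0.361 gf 0.0
t 74.9 tcp [488.  -72.  199.9] F [-0.  -0.6  0.5] w 0.365 gf 0.0
-16.6 [array([284., 283.]), array([285., 323.])]
16.6 [array([357., 283.]), array([355., 323.])]
-34.6 [array([245., 283.]), array([247., 323.])]
34.6 [array([396., 283.]), array([394., 323.])]
(-156, -110, 30) [290. 158.]
(-148.5, -110, 30) [299. 158.]
(-84, -110, 52) [380. 161.]
```

View pics/w7.png

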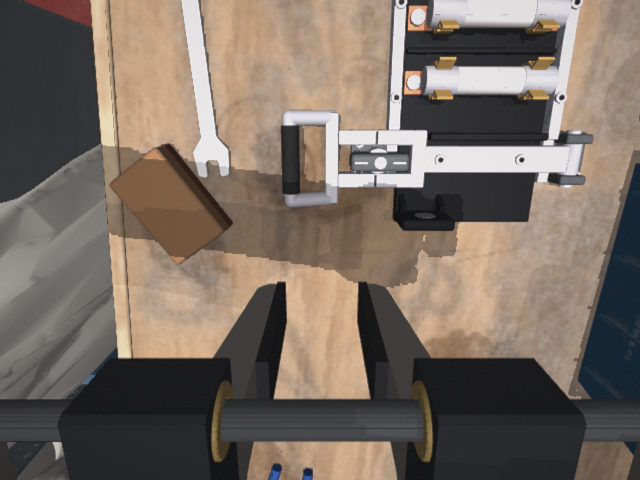

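The collar now lies along the bar at (380,160) px. The fingertips are about 11 mm thick and the bail gap, between cols 299 and 327, is about 23 mm, so a straight-down grasp of the handle fits. Before lifting, I'll triangulate the wall-shelf edge to check clearance.

```bash
python3 - <<'E'
from h import *
a=YAW+np.pi/2
infos=[];ims=[]
for k,(x,y,z) in enumerate([(620,30,350),(560,30,300)]):
    robot.movep((x,y,z),down(a)); robot.hold(.3); infos.append(viewer.camera_info('wrist')); ims.append(save('wrist',f'sh{k}.png'))
print(st()); import pickle; pickle.dump(infos,open('sh.pkl','wb'))
cv2.imwrite('pics/sh.png',np.hstack([i[0:480,400:640,::-1] for i in ims]))
E
```

```text
t 76.9 tcp [560.7  30.  300.3] F [ 1.  -0.5  0.6] w 0.361 gf 0.0
```

View pics/sh.png

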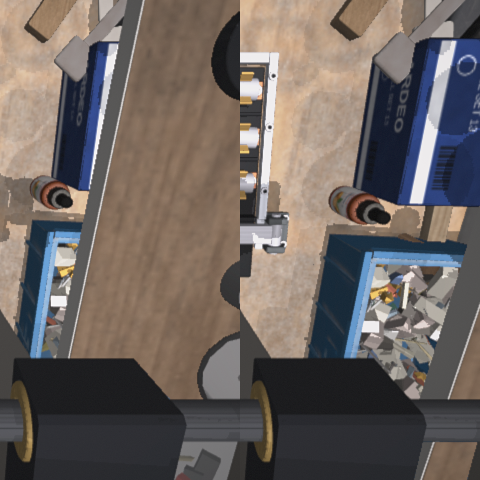

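```bash
python3 - <<'E'
from h import *
import pickle
I=pickle.load(open('sh.pkl','rb'))
def pl(i,p,q):
    K,Rm=np.array(i['camera_matrix']),np.array(i['R']); C=-Rm.T@np.array(i['t'])
    r=[Rm.T@np.linalg.inv(K)@np.array([*u,1.]) for u in(p,q)]; n=np.cross(*r); n/=np.linalg.norm(n); return n,n@C
n1,d1=pl(I[0],(543,0),(472,350)); n2,d2=pl(I[1],(638,340),(608,475))
for y in(-150,-50,0,100): print(y,np.linalg.solve(np.array([[n1[0],n1[2]],[n2[0],n2[2]]]),[d1-n1[1]*y,d2-n2[1]*y]).round())
for z in (200,250,300,350): print(z,[round(float((d1-n1[1]*y-n1[2]*z)/n1[0])) for y in(-120,-10,100)])
h=F(65,-110);print(h,F(160,-110))
E
```

```text
-150 [702. 336.]
-50 [713. 311.]
0 [718. 298.]
100 [729. 274.]
200 [765, 764, 764]
250 [742, 741, 740]
300 [718, 718, 717]
350 [695, 694, 693]
[678.57367275  -7.00068903] [7.73284829e+02 4.01799511e-01]
```

The shelf edge is at about x 720, z 300. So I'll lean the tool back towards the robot while swinging the bar, and check the IK of the whole arc first.

```bash
cat > bar.py <<'E'
import sys
from h import *
TOP=1.46; TMAX=.785
def pose(q,d=8,half=0):
    """TCP pose with bar angle q; d: handle centre lies d behind TCP"""
    th=q+np.arctan2(11,239); x=83-239.25*np.cos(th); z=19+239.25*np.sin(th)
    t=TMAX*np.clip(q/1.2,0,1)
    Rm=R.from_euler('z',YAW)*R.from_euler('y',-t)*R.from_euler('z',np.pi/2+half*np.pi)*R.from_euler('x',np.pi)
    p=np.array([*F(x,-110),z])+Rm.as_matrix()[:,2]*d
    return p,Rm.as_rotvec()
E
python3 - <<'E'
from bar import *
for half in(0,):
  for q in np.linspace(0,1.46,7):
    j=kin.ik(*pose(q,half=half)); print(half,round(q,2),pose(q)[0].round(), None if j is None else np.round(j,2))
  for d in(-40,-80): j=kin.ik(*pose(1.46,d)); print(d,None if j is None else np.round(j,2))
E
```

```text
0 0.0 [458. -24.  22.] [-0.08  0.47  0.07  2.19 -0.07  0.48  0.13]
0 0.24 [469. -23.  79.] [-0.08  0.31  0.08  2.26 -0.08  0.42  0.14]
0 0.49 [494. -21. 133.] [-0.09  0.19  0.08  2.29 -0.11  0.35  0.17]
0 0.73 [530. -19. 179.] [-0.09  0.12  0.08  2.29 -0.17  0.26  0.22]
0 0.97 [576. -15. 216.] [-0.87  0.11  0.93  2.32 -0.92  0.2   0.98]
0 1.22 [630. -11. 241.] [ 1.09  0.47 -1.29  2.19  1.7   0.38 -1.43]
0 1.46 [687.  -6. 252.] [ 0.75  0.37 -0.9   2.08  1.48  0.22 -1.3 ]
-40 [-0.65  0.1   0.68  2.19 -1.    0.15  1.02]
-80 [-0.16  0.01  0.15  2.19 -0.31  0.16  0.36]
```

```bash
python3 - <<'E'
import bar; from bar import *
for T in (.3,.4,.5,.6):
  bar.TMAX=T
  for q in (.73,1.0,1.22,1.46):
    j=kin.ik(*pose(q)); print(T,round(q,2), None if j is None else np.round(j,2))
E
```

```text
0.3 0.73 [-0.1   0.21  0.09  2.08 -0.05  0.67  0.1 ]
0.3 1.0 [-0.11  0.22  0.09  1.98 -0.05  0.7   0.1 ]
0.3 1.22 [-0.1   0.25  0.09  1.89 -0.06  0.7   0.1 ]
0.3 1.46 [-0.11  0.34  0.09  1.75 -0.07  0.76  0.1 ]
0.4 0.73 [-0.1   0.19  0.09  2.12 -0.06  0.59  0.11]
0.4 1.0 [-0.1   0.18  0.09  2.04 -0.07  0.58  0.11]
0.4 1.22 [-0.1   0.21  0.08  1.97 -0.08  0.56  0.11]
0.4 1.46 [-0.1   0.3   0.08  1.83 -0.08  0.62  0.11]
0.5 0.73 [-0.1   0.17  0.09  2.17 -0.07  0.51  0.12]
0.5 1.0 [-0.1   0.15  0.09  2.11 -0.09  0.47  0.13]
0.5 1.22 [-0.09  0.18  0.08  2.05 -0.1   0.42  0.14]
0.5 1.46 [-0.09  0.26  0.07  1.91 -0.1   0.47  0.13]
0.6 0.73 [-0.1   0.14  0.09  2.21 -0.09  0.42  0.14]
0.6 1.0 [-0.09  0.13  0.08  2.17 -0.12  0.35  0.17]
0.6 1.22 [-0.07  0.16  0.06  2.12 -0.17  0.27  0.21]
0.6 1.46 [-0.07  0.24  0.05  1.99 -0.13  0.32  0.17]
```

```bash
sed -i 's/TMAX=.785/TMAX=.5/' bar.py; python3 - <<'E'
from bar import *
p,r=pose(0); grip(.28); robot.movep((p[0]-1,p[1],110),r); robot.servo_line((p[0]-1,p[1],p[2]),100); print(st())
grip(0,35); print(st())
for q in np.linspace(0,TOP,16)[1:]:
    robot.servo_line(*[pose(q)[0]],feed=70,rotation=pose(q)[1]); print(round(q,2),st())
    if robot.observe()['grip_width']<.1: print('LOST'); break
else:
    robot.hold(.2); print(st(),pose(TOP)[0].round(1))
E
```

```text
t 79.1 tcp [457.8 -24.2  22.5] F [ 0.4 -0.3 -0. ] w 0.277 gf 0.0
t 79.5 tcp [458.  -24.2  22.5] F [0.1 1.3 3. ] w 0.151 gf 35.0
0.1 t 80.0 tcp [460.3 -24.   45.5] F [-1.   0.3  0.3] w 0.154 gf 35.0
0.19 t 80.4 tcp [464.6 -23.7  68.2] F [-3.2 -0.6  0.7] w 0.149 gf 35.0
0.29 t 80.9 tcp [471.1 -23.2  91. ] F [-7.5 -0.6  2. ] w 0.150 gf 35.0
0.39 t 81.4 tcp [479.  -22.5 112.4] F [-9.8 -0.9  4.2] w 0.148 gf 35.0
0.49 t 81.9 tcp [488.6 -21.8 132.5] F [-14.5  -0.3   7.6] w 0.151 gf 35.0
0.58 t 82.4 tcp [499.8 -20.9 151.5] F [-21.   -1.5  13.6] w 0.151 gf 35.0
0.68 t 82.9 tcp [513.7 -19.9 169.6] F [-27.1  -1.5  19.4] w 0.149 gf 35.0
0.78 t 83.3 tcp [532.4 -18.5 188. ] F [-28.1  -1.3  24.6] w 0.152 gf 35.0
0.88 t 83.8 tcp [554.6 -16.7 205.5] F [-19.5  -0.5  22.2] w 0.156 gf 35.0
0.97 t 84.3 tcp [575.8 -15.1 218.8] F [-9.  -0.1 10.2] w 0.153 gf 35.0
1.07 t 84.8 tcp [596.4 -13.5 229.2] F [-5.7 -0.5  6.5] w 0.151 gf 35.0
1.17 t 85.3 tcp [617.8 -11.9 237.4] F [-2.9 -1.1  3.9] w 0.151 gf 35.0
1.27 t 85.8 tcp [639.8 -10.1 243.6] F [ 0.9 -1.6  0.3] w 0.151 gf 35.0
1.36 t 86.2 tcp [662.1  -8.4 248. ] F [-0.1 -1.  -0.6] w 0.151 gf 35.0
1.46 t 86.7 tcp [685.1  -6.6 250.4] F [-0.1 -0.8 -3.1] w 0.151 gf 35.0
t 86.9 tcp [684.6  -6.7 250.3] F [ 0.4 -1.4 -3.8] w 0.152 gf 35.0 [684.9  -6.5 250.7]
```

The bar is at about 1.46 rad. I'll release it, back off, and pull the base out by its lug.

```bash
python3 - <<'E'
from bar import *
grip(.28); print(st()); p,r=pose(TOP,-110); robot.servo_line(p,150); print(st())
a=YAW+np.pi; g=F(-40,-161+DY)
robot.movep((*F(-110,-161+DY),300),down(a)); robot.movep((*g,120),down(a)); grip(.4); robot.servo_line((*g,24),120); print(st())
grip(0,60); print('lug',st()); 
info=viewer.camera_info('scene'); save('scene','s3.png'); print(pin('bar_handle','scene',info))
E
```

```text
t 87.3 tcp [685.3  -6.1 251.4] F [-0.  -0.3 -0.1] w 0.280 gf 0.0
t 88.2 tcp [628.3 -10.9 353.3] F [-0.8 -0.3  0.4] w 0.283 gf 0.0
t 91.8 tcp [578.6 -67.9  24.6] F [-0.3 -0.   0.6] w 0.402 gf 0.0
lug t 92.3 tcp [578.3 -68.   24.5] F [-1.1 -0.7  2.4] w 0.105 gf 60.0
[(0.78, array([677.8,  -9.8, 262. ])), (0.59, array([597.9, 141.7,  34.1])), (0.39, array([605.5,  96.2,  -1. ]))]
```

View pics/s3.png

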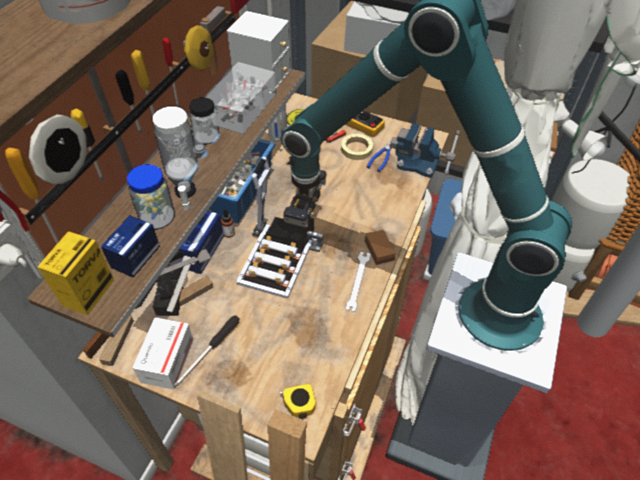

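The bar stands upright at (263,200) px and three fuses are seated at (270,265). The gripper holds the lug with a clear path ahead. Sliding now.

```bash
python3 - <<'E'
from h import *
for s in range(20,225,20):
    robot.servo_line((*F(-40,-161+DY-s),24),80); o=robot.observe()
    if s%60==20: print(s,st())
    if o['grip_width']<.06: print('LOST',s); break
print(st()); grip(.4); print(st())
robot.servo_line((*F(-40,-161+DY-220),160),200); robot.movep((*F(-60,-200),330),down(YAW+np.pi/2)); robot.hold(.3)
r,info,im=look(['fuse_base','way_1','pull_lug','collar_wings'],name='w9.png'); print(r,st())
for q in [(-62,72+DY-220,12),(62,72+DY-220,12),(-73,-132,10),(73,-132,10)]: print(q,proj((*F(*q[:2]),q[2]),info).round())
E
```

```text
20 t 92.8 tcp [580.4 -87.5  24.4] F [2.  1.9 5.4] w 0.103 gf 60.0
80 t 94.0 tcp [ 585.  -147.1   24.5] F [0.5 1.1 6.4] w 0.107 gf 60.0
140 t 95.2 tcp [ 589.7 -206.8   24.5] F [1.1 2.8 5.7] w 0.104 gf 60.0
200 t 96.4 tcp [ 594.5 -266.5   24.5] F [1.5 1.8 6. ] w 0.106 gf 60.0
t 96.8 tcp [ 595.9 -286.4   24.5] F [2.  2.6 6.3] w 0.104 gf 60.0
t 97.4 tcp [ 595.  -287.2   23.8] F [-0.3  0.3  1.1] w 0.396 gf 0.0
{'fuse_base': [(0.79, [620.0, -124.1, -1.8])], 'way_1': [(0.93, [627.1, -171.5, 32.0]), (0.84, [618.8, -123.8, 30.9]), (0.56, [618.3, -76.2, 34.0])], 'pull_lug': [(0.91, [591.7, -286.5, 37.9])], 'collar_wings': [(0.58, [531.5, -19.3, 39.0])]} t 100.3 tcp [ 561.  -106.5  330. ] F [-0.1  0.2  0.3] w 0.398 gf 0.0
(-62, -149.8, 12) [320. 146.]
(62, -149.8, 12) [424. 146.]
(-73, -132, 10) [310. 130.]
(73, -132, 10) [434. 130.]
```

View pics/w9.png

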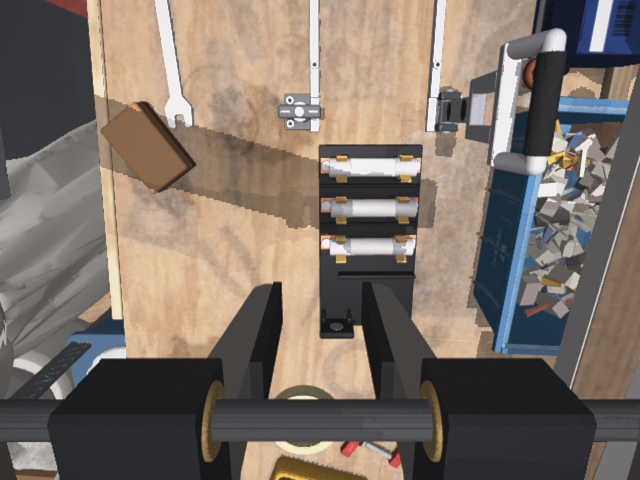

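The base end (row 146) is clear of the rail ends (row 131), and all three fuses are seated. Next: bar down, then lock the collar.

```bash
python3 - <<'E'
from bar import *
grip(.28); p,r=pose(TOP,-110); robot.movep(p,r); robot.servo_line(pose(TOP)[0],100); print(st())
grip(0,35); print(st())
for q in np.linspace(TOP,-.01,16)[1:]:
    robot.servo_line(pose(q)[0],feed=70,rotation=pose(q)[1])
    print(round(q,2),st())
    if robot.observe()['grip_width']<.1: print('LOST'); break
else:
    robot.hold(.2); print(st(),pose(0)[0].round(1)); grip(.28); p=pose(0)[0]; robot.servo_line((p[0],p[1],130),150)
    print(look(['bar_handle','collar_wings'],'scene')[0])
E
```

```text
t 102.7 tcp [685.1  -6.6 251.6] F [ 1.   0.2 -1. ] w 0.280 gf 0.0
t 103.0 tcp [684.7  -6.5 251.1] F [-2.4 -0.2  1.5] w 0.152 gf 35.0
1.36 t 103.5 tcp [661.6  -8.3 248.9] F [-1.8 -0.2  6. ] w 0.151 gf 35.0
1.26 t 104.0 tcp [638.6 -10.1 244. ] F [-4.3  0.2  9. ] w 0.149 gf 35.0
1.17 t 104.4 tcp [614.9 -11.9 235.5] F [-4.9  0.1  9.1] w 0.155 gf 35.0
1.07 t 104.9 tcp [592.9 -13.5 225.5] F [-4.9  0.1  7.5] w 0.149 gf 35.0
0.97 t 105.4 tcp [572.1 -15.1 213.6] F [-3.9  0.9  3.5] w 0.150 gf 35.0
0.87 t 105.9 tcp [553.2 -16.6 200.5] F [-2.2  3.8  1.1] w 0.153 gf 35.0
0.77 t 106.4 tcp [535.4 -18.1 185.4] F [ 0.7  3.6 -3.6] w 0.153 gf 35.0
0.68 t 106.9 tcp [518.9 -19.4 168.6] F [ 2.8  2.9 -4.7] w 0.151 gf 35.0
0.58 t 107.4 tcp [504.4 -20.6 150.3] F [ 3.3  3.1 -6.4] w 0.153 gf 35.0
0.48 t 107.9 tcp [491.4 -21.7 130.4] F [ 4.7  2.8 -6.3] w 0.151 gf 35.0
0.38 t 108.4 tcp [480.4 -22.6 109.4] F [ 4.3  3.1 -5. ] w 0.147 gf 35.0
0.28 t 108.8 tcp [471.6 -23.3  87.6] F [ 3.6  2.2 -3.6] w 0.149 gf 35.0
0.19 t 109.3 tcp [464.9 -23.8  65.3] F [ 4.6  1.8 -4.3] w 0.152 gf 35.0
0.09 t 109.8 tcp [460.4 -24.2  42.6] F [ 4.   1.6 -3.3] w 0.149 gf 35.0
-0.01 t 110.3 tcp [458.  -24.3  19.5] F [1.8 1.8 0.4] w 0.157 gf 35.0
t 110.5 tcp [458.  -24.3  19.5] F [ 3.8  1.5 -0.6] w 0.152 gf 35.0 [458.2 -24.2  22. ]
{'bar_handle': [(0.64, [455.5, -28.0, 34.8])], 'collar_wings': [(0.54, [530.3, -21.8, 38.9]), (0.49, [594.4, -283.1, 39.3])]}
```

```bash
python3 - <<'E'
from bar import *
p=F(-156,-110); grip(0,60); robot.servo_line((*p,50),120,rotation=down(YAW+np.pi/2))
for z in (42,39,37,35.5):
    robot.servo_line((*p,z),40); print(st())
    if robot.observe()['contact_force'][2]>15: break
robot.servo_line((*p,120),200)
E
python3 col.py 1.571 -0.012
python3 - <<'E'
from h import *
a=YAW+np.pi/2
p=F(-110,-110); robot.movep((*(p-50*np.array([np.cos(a),np.sin(a)])),200),down(a)); robot.hold(.3)
im=save('wrist','w10.png'); print(st())
info=viewer.camera_info('scene'); save('scene','s4.png')
for c in('scene',): print({n:pin(n,c,info)[:2] for n in ['screwdriver']})
E
```

```text
t 113.6 tcp [458.2 -24.2  42. ] F [-0.2 -0.4  0.5] w 0.002 gf 0.0
t 113.8 tcp [458.1 -24.2  38.9] F [-0.4 -0.  -0.3] w 0.003 gf 0.0
t 114.1 tcp [458.6 -24.2  37.6] F [-2.4 -0.2  7.8] w 0.006 gf 3.9
t 114.3 tcp [458.6 -24.3  37.2] F [-5.5 -0.  22.6] w 0.006 gf 11.2
t 117.6 tcp [530.5 -18.5  33.4] F [ 0.3  0.3 -0.1] w 0.361 gf 0.0
t 118.0 tcp [530.9 -20.3  33.8] F [ 1.  -5.3  2.3] w 0.200 gf 40.0
t 121.3 tcp [530.1 -21.2  33.8] F [-2.6 -8.6  6.8] w 0.203 gf 40.0 tq [-1.81  0.62  0.02] [ 2.147e+00  2.290e+00 -2.000e-03] [2.147 2.294 0.   ]
t 122.4 tcp [529.4 -18.3 139.4] F [-0.1  0.2 -0.2] w 0.359 gf 0.0
t 123.2 tcp [507.7 -69.8 199.1] F [ 0.2  0.  -0.1] w 0.360 gf 0.0
{'screwdriver': [(0.89, array([646.2, 390. ,   1.1]))]}
```

View pics/w10.png

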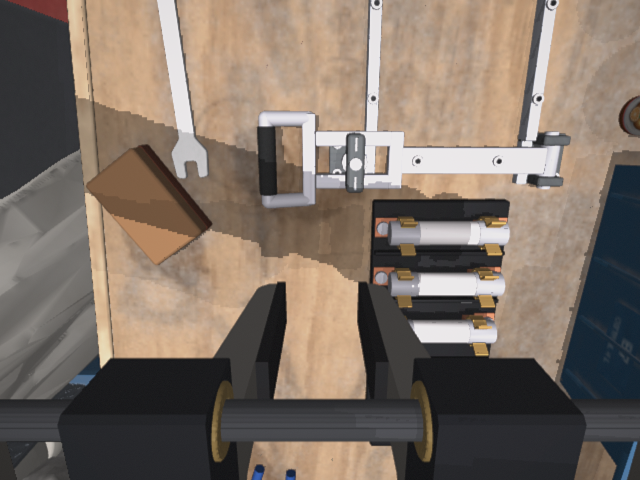

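The collar is back across the bar at its mark (356,163) and the bar is down. The runaway fuse pivoted the screwdriver. I'll measure its handle now against the first picture, from the same camera pose.

```bash
cat > sd.py <<'E'
from h import *
def handle(im,info,z=13):
    K=np.array(info['camera_matrix']);Rm=np.array(info['R']);C=-Rm.T@np.array(info['t'])
    m=np.zeros(im.shape[:2],np.uint8); m[105:215,385:475]=(im.max(2)<55)[105:215,385:475]
    n,l,s,_=cv2.connectedComponentsWithStats(m); k=1+np.argmax(s[1:,4]); v,u=np.nonzero(l==k)
    r=(np.linalg.inv(K)@np.c_[u,v,np.ones(len(u))].T).T@Rm
    P=(C+r*((z-C[2])/r[:,2])[:,None])[:,:2].astype(np.float32)
    c,s,_=cv2.minAreaRect(P); V=np.linalg.svd(P-P.mean(0),full_matrices=False)[2][0]; V=V*np.sign(V[1])
    return np.round(c,1),np.round(s,1),round(float(np.arctan2(V[1],V[0])),3)
if __name__=='__main__':
    robot.movep((560,110,350),down(1.66)); robot.movep((500,290,350),down(1.66)); robot.hold(.3); info=viewer.camera_info('wrist'); im=save('wrist','w11.png')
    print('then',handle(cv2.imread('pics/w0.png'),info)); print('now',handle(im,info)); print(st())
E
python3 sd.py
```

```text
then (array([628.6, 329. ]), array([25.3, 98.4]), 1.676)
now (array([627.4, 331.7]), array([98.6, 25.6]), 1.391)
t 125.4 tcp [500.5 289.  350.1] F [ 0.3 -0.3  0.2] w 0.362 gf 0.0
```

```bash
python3 - <<'E'
from h import *
a=1.391; c=np.array([627.4,331.7]); t=np.array([628.6,329.0])
grip(.42); robot.movep((*c,110),down(a)); robot.servo_line((*c,5),100); print(st())
grip(0,20); print(st())
for k in np.linspace(0,1,7)[1:]: robot.servo_line((*(c+k*(t-c)),5),30,rotation=down(a+k*.285))
robot.hold(.3); print(st()); grip(.4); robot.hold(.3); robot.servo_line((*t,110),120); print(st())
E
python3 - <<'E'
from sd import *
robot.movep((500,290,350),down(1.66)); robot.hold(.4); info=viewer.camera_info('wrist'); im=save('wrist','w12.png')
print('now',handle(im,info),st()); print(pin('screwdriver','wrist',info)[:2])
s=save('scene','s5.png'); i2=viewer.camera_info('scene'); print(pin('screwdriver','scene',i2)[:2],pin('collar_wings','scene',i2)[:2])
E
```

```text
t 127.9 tcp [628.1 331.9   5.9] F [-0.5 -0.2 -0.5] w 0.421 gf 0.0
t 128.3 tcp [627.9 331.9   5.8] F [-0.5 -0.7  4. ] w 0.276 gf 19.9
t 130.1 tcp [629.1 329.7   5.7] F [0.6 1.2 4.4] w 0.273 gf 19.9
t 131.8 tcp [628.  328.7 109. ] F [-0.  -0.8 -0.3] w 0.396 gf 0.0
now (array([628.9, 329.3]), array([25.3, 98.4]), 1.68) t 133.3 tcp [500.1 290.  349.6] F [0.2 0.  0.5] w 0.404 gf 0.0
[(0.59, array([623. , 394.1,  -2.5])), (0.5, array([532. , -16.6,  40.6]))]
[(0.85, array([628.2, 389.2,   2.5]))] [(0.47, array([529.7, -21.7,  35. ]))]
```

View pics/s5.png

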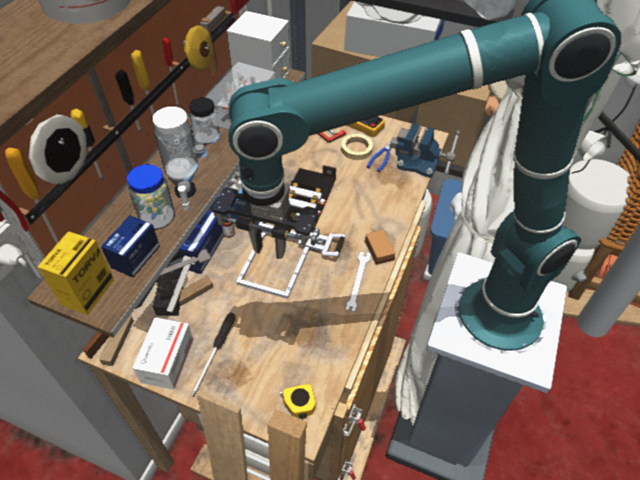

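The screwdriver is back where it lay, at (215,350) px, within 1 mm. The loaded base is out, the bar is down and locked, and the arm is clear. Handing in.

```bash
python3 -c "
from h import *
print(robot.job_done(), st())"
```

```text
the job is handed in; nothing more can be done
the job is handed in; nothing more can be done
```

Job handed in at about 133 s: all three fuses are pressed home, the loaded base is clear of the rails, and the bar is down with the collar at its locked mark; one fuse rolled away and swung the screwdriver, so I moved that tool back to within about 1 mm.

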